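Guard check on the tool-bit grinder

TASK

Set the tool-bit grinder up for its guard check: push the grit drawer fully home until it clicks into its detent (an open drawer cuts the motor as well and would hide the result), then lift the sprung lid by its handle until its pointer stands on the red tab of the quadrant. Finish while still holding the lid there, steady, so that I can try the start button; leave the tab and everything else on the bench as they are.

Things in the scene. Friction and masses are not known exactly. Their poses are not given: they have to be found in the camera images.
- grinder: enclosed bench grinder for lathe tool bits, fixed to the worktop: green housing 156 mm wide (its y), 186 mm deep (its x), its front facing its own -x: drawer below, over it a sloped console rising from 58 to 97 mm high between x = -90 and -38 mm, behind that the lid, yellow frame round a clear pane, its top 122 mm up when shut. Origin: middle of the underside, on the worktop; z up
- drawer (a joint): how far the grit drawer stands out of the housing, m; 0 is home. It slides with 1 to 2 N of drag. About 12 mm before home a sprung roller meets a ridge: it takes about 11 N of push to get past, then, from 5 mm out, the roller snaps in behind and draws the drawer to 0. Left short of that, it stays or springs back to about 13 mm out
- drawer_face (a point): centre of the drawer's flat green front (152 mm wide, 42 mm high, black finger recess in its middle), 32 mm above the worktop; moves with the drawer. Its x axis points into the housing, the way to push. With the drawer home it is 94 mm in front of the grinder's origin. On the way here mind the right lathe (240 mm high) and its lamp shade at about x 0.35, y -0.43, 436 to 516 mm up
- lid (a joint): lid angle, rad: 0 shut, grows as the front edge rises, stop at 1.15. A spring in the hinge always pulls the lid shut: with the weight it takes 5 to 6 N up at the handle to start it; at 0.8 rad 7 to 9 N along the arc (up to 20 N if pulled straight up). It slams shut if let go
- lid_handle (a point): middle of the lid's handle: a round dark bar, 12 mm diameter, 84 mm long along the grinder's y, on two legs at its ends, bar centre 34 mm above the lid's top, 156 mm above the worktop when shut. At lid angle q it lies, in the grinder's axes, at hinge + (-0.113 cos q + 0.044 sin q, 0, 0.113 sin q + 0.044 cos q) m. The bar may turn in the fingers as the lid swings
- lid_hinge (a point): middle of the lid's hinge axis at the back of the housing, 112 mm above the worktop, 86 mm behind the grinder's origin; the axis runs along the grinder's y. The quadrant, an aluminium arc with a mark every 10 degrees, stands round this axis 87 mm to the +y side of the middle, 91 to 109 mm from the axis, up to 206 mm above the worktop
- lid_pointer (a point): tip of the black pointer blade on the lid's +y side edge, 94 mm from the hinge axis, just inside the quadrant. It turns with the lid; its x axis points from the tip to the hinge
- tab (a joint): angle at which the red tab is clamped on the quadrant, rad, counted as the lid's angle is: the pointer stands on the middle of the tab when lid equals tab. The tab is stiff and stays put
- tab_mark (a point): the point, 94 mm from the hinge axis, where the pointer's tip lies when it points at the white line in the middle of the red tab. The tab is a red block 14 mm wide along the arc, 4 degrees either side of the white line. Its x axis points from here to the hinge
- tool_bit_1: the black-shank lathe tool bit, 8x73x10 mm, lying beside the grinder. Origin at the middle of its underside. Not part of the job: leave it where it is.
- tool_bit_2: the red-shank lathe tool bit, 8x73x10 mm, lying beside the grinder. Origin at the middle of its underside. Not part of the job: leave it where it is.
- oil_can: red pump oil can with a long spout, 58x105x162 mm, behind the grinder. Origin at the middle of its underside. Not part of the job: leave it where it is.
- tin: round blue and white screw tin, 61 mm across, 42 mm high, behind the grinder. Origin at the middle of its underside. Not part of the job: leave it where it is.
- hex_key_3: black hex key, 23x85x7 mm, lying on the worktop along the grinder's left side. Origin at the middle of its underside. Not part of the job: leave it where it is.
- pawn_1: turned brass pawn, 27 mm across, 59 mm high, standing behind the grinder to the left. Origin at the middle of its underside. Not part of the job: leave it where it is.
- chuck_key: T-handled steel chuck key, 54x76x11 mm, on the grey plinth in front of the left lathe, 85 mm above the worktop. Origin at the middle of its underside. Not part of the job: leave it where it is.
- brush_10: flat chip brush, 48x215x12 mm, behind the grinder to the right. Origin at the middle of its underside. Not part of the job: leave it where it is.

How it is judged:
By the outcome, as a careful person would: the job done as asked, in the order asked, and still so for the second after the job is handed in, while the arm keeps its last pose, push and grip.
It also fails if it takes over 45 s, if anything falls off the work surface, if the arm or the gripper's body presses on something with over 40 N, if the wrist force passes 120 N, or if a joint passes its speed limit or range.

ROBOT

A 7-joint arm with a two-finger parallel gripper is mounted at the origin on a cart in front of the work surface, level with it; the furniture and walls round the work are solid. World frame = base frame: x ahead of the robot, y to its left, z up, the work surface at z = 0. Lengths are in m, angles in rad, forces in N, time in s.
With the tool pointing down it reaches from about 0.4 to 0.875 m from the base axis. Payload 19.3 kg.
Tool frame: the origin (TCP) lies midway between the tips of the shut fingers; the grasp point (between the pads) lies 19 mm behind it; z points along the fingers, y is the line along which they close (so a half turn about z gives the same grasp; the last joint's range is limited). The gripper opens to 85 mm and grips with 20 to 120 N. Pads are 22 mm wide; open, the fingers measure 114 mm over their backs; the gripper's body (76 mm by 85 mm) begins 54 mm behind the grasp point. The pads swing forward as they close: fully open they stand 13 mm farther back than shut.
Start: joints at [-1.196, 0.521, -0.036, 1.599, 0.021, 1.021, -0.113], TCP at [0.269, 0.564, 0.231] pointing down, gripper open.
Joint ranges: [-2.91, 2.91], [-0.3, 2.13], [-1.5, 1.42], [0.17, 2.43], [-1.26, 4.41], [0.16, 1.93], [-2.52, 2.52]. Speed limits (rad/s): [1.89, 1.89, 2.39, 2.39, 3.01, 3.01, 3.01].

INTERFACE

Orientations are given as [roll, pitch, yaw] about the fixed x, y, z axes, in that order (R = Rz(yaw) Ry(pitch) Rx(roll)).
In Python, from workcell import bot, eyes, probe_bus, ticket gives the robot as it stands (bot), with the cameras (eyes), the readings (probe_bus) and the job (ticket).
- The arm moves only by the shell command python3 nudge.py 'ROWS' [FORCE]. ROWS is a JSON list of rows, 1 to 5 of them, each of 7 numbers: the finger opening in m, then dx, dy, dz in m, then a rotation vector rx, ry, rz in rad; each row is the pose to reach, as a shift and turn from the pose commanded when the command began, along the tool's axes at that moment; what a row does not reach only later rows make up. A row lasts 1/8 s, in which the tool goes at most 0.0625 m and 0.188 rad, less where a joint would pass 70% of its speed; a pose out of reach is approached as far as the arm can. The fingers move at their own pace and stop on an object; FORCE is the grip in N (left out, the last holds). Time passes only in rows, so rows that do not move let the fingers close. It prints the time, the measured TCP pose, the force, the opening and the grip force at its end.
- probe_bus.observe(): the state, without advancing time (a new reading comes with each control period).
- eyes.grab_frame(name): name is "scene" or "top" or "wrist"; returns the picture (384x512x3 uint8, blue, green, red); there is no depth.
- eyes.calibration(name): a dict with "vfov" (degrees; the focal length in pixels is half the picture's height over the tangent of half this angle, whatever the lens; pixels are square), "cx", "cy" (the principal point, pixels), "eye" and "attitude" of the camera in the world. Camera axes: x right, y down, z forward; pixel columns grow to the right and rows downward; lengths in m; the calibration is good to about 2 mm. A picture is of the moment at which its call begins: read the wrist's pose just before it. calibration takes no time and is no camera call; for the wrist camera it gives the pose at the moment of the call.
- ticket.job_done(): hands the job in; it is judged then, once.
The state is a dict: "clock": time; "qpos": joint angles; "qd": joint speeds; "joint_efforts": joint torques, N m; "position": TCP position; "tool_rot": TCP orientation; "force": force on the tool from outside, world axes, zero at the start; "moment": the same for the moment, N m; "grip_width": finger opening in m; "finger_force": force on a finger pad.
Only numpy, scipy, OpenCV 4.12 (cv2) and the standard library are available. Lean on these libraries where they do the work, as an engineer would, in place of code of your own. Each camera call takes 0.05 s, during which the arm holds its last target. There are 200 camera calls.

## Working session

There is one attempt and no reset: what is moved stays moved. The work goes in short steps, Python scripts to look and compute and a shell command to move; the robot and the scene stay as the last step left them, time stands still between calls to the robot, and variables do not carry over. Pictures are saved under pics/ and viewed, at most 10 in all, crops included, and the job is handed in when it is done.

```bash
ls; mkdir -p pics; python3 - <<'E'
from workcell import bot, eyes, probe_bus, ticket
import cv2
for n in("scene","top"):
    c=eyes.calibration(n);print(n,c)
    cv2.imwrite(f"pics/{n}0.png",cv2.resize(eyes.grab_frame(n),(800,600),interpolation=cv2.INTER_CUBIC))
print(eyes.calibration("wrist"));print(probe_bus.observe())
E
```

```text
nudge.py
pics
workcell.py
scene {'vfov': 55.03377898737198, 'cx': 256.48507595858365, 'cy': 190.27755505065733, 'eye': array([ 0.35082547, -0.34278997,  0.83440609]), 'attitude': array([-2.4602039 ,  0.014267  , -0.56105573])}
top {'vfov': 44.314223742441605, 'cx': 252.3125773321411, 'cy': 194.4200450192926, 'eye': array([0.51026579, 0.12935789, 1.32415991]), 'attitude': array([-3.02016351,  0.00356424, -1.56280748])}
{'vfov': 59.31560990851474, 'cx': 256.86061541497736, 'cy': 193.59601292617046, 'eye': array([0.20393717, 0.59446448, 0.37276912]), 'attitude': array([2.84717955e+00, 1.48736586e-03, 1.12639500e+00])}
{'clock': 0.1, 'qpos': array([-1.19620744,  0.52193884, -0.036346  ,  1.59994057,  0.02118786,
        1.0211142 , -0.11282516]), 'qd': array([ 7.65484737e-04, -1.62108329e-03,  5.04232371e-05, -1.39305034e-03,
       -1.99761462e-04,  1.03833753e-03, -1.31660056e-04]), 'joint_efforts': array([ 3.74954659e-03, -9.28489923e+01,  1.98412187e+00, -3.70535874e+01,
        1.81770686e-02,  5.50739889e-03, -1.02387894e-04]), 'position': array([0.26880477, 0.56390669, 0.23079652]), 'tool_rot': array([-3.14057737e+00,  5.19886034e-05,  2.69677721e+00]), 'force': array([ 0.16744176, -0.11626112, -0.45060738]), 'moment': array([ 0.01493755,  0.00672412, -0.02503816]), 'finger_force': 0.0, 'grip_width': 0.08537488916691399}
```

View pics/scene0.png

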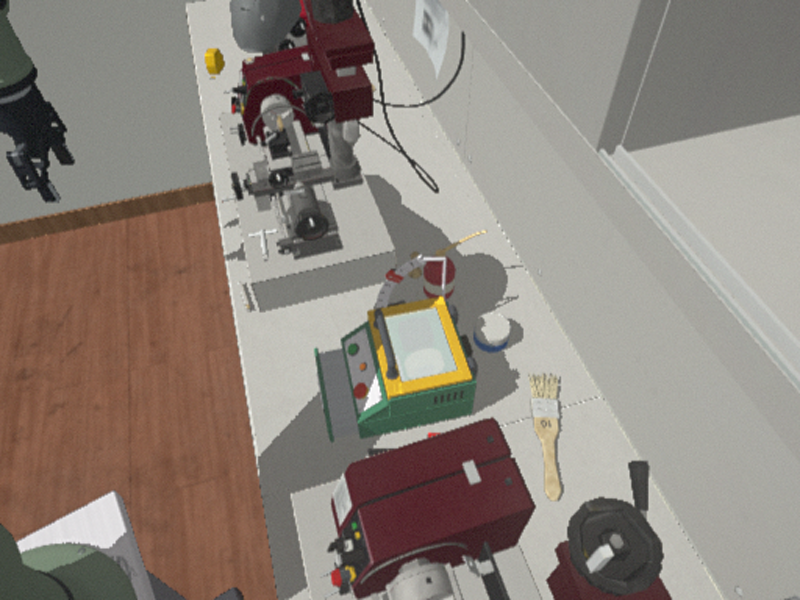

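View pics/top0.png

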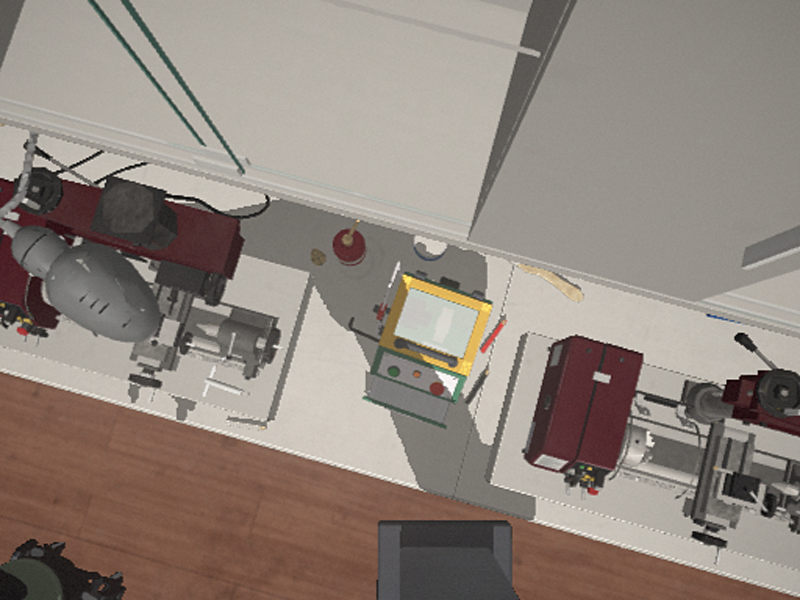

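The grinder is at about (428,340) in the top view and (400,370) in the scene view, with the drawer open and facing the robot. I'll enlarge both.

```bash
cat > h.py <<'E'
from workcell import bot, eyes, probe_bus, ticket
import cv2,numpy as np
from scipy.spatial.transform import Rotation as Ro
def cam(n):
    c=eyes.calibration(n);return c['eye'],Ro.from_euler('xyz',c['attitude']).as_matrix(),192/np.tan(np.radians(c['vfov']/2)),c['cx'],c['cy']
def ray(C,u,v):
    e,R,f,cx,cy=C;return R@np.array([(u-cx)/f,(v-cy)/f,1])
def onz(C,u,v,z):
    d=ray(C,u,v);return C[0]+d*(z-C[0][2])/d[2]
def proj(C,p):
    e,R,f,cx,cy=C;q=(np.atleast_2d(p)-e)@R;return np.c_[q[:,0]/q[:,2]*f+cx,q[:,1]/q[:,2]*f+cy]
def crop(n,x,y,w,h,s,fn):
    im=eyes.grab_frame(n);cv2.imwrite('pics/full_'+fn,im)
    cv2.imwrite('pics/'+fn,cv2.resize(im[y:y+h,x:x+w],None,fx=s,fy=s,interpolation=cv2.INTER_CUBIC))
E
python3 - <<'E'
from h import *
crop('top',215,155,133,120,5,'t1.png')
crop('scene',190,145,133,150,4,'s1.png')
E
```

```text
(no output)
```

View pics/t1.png

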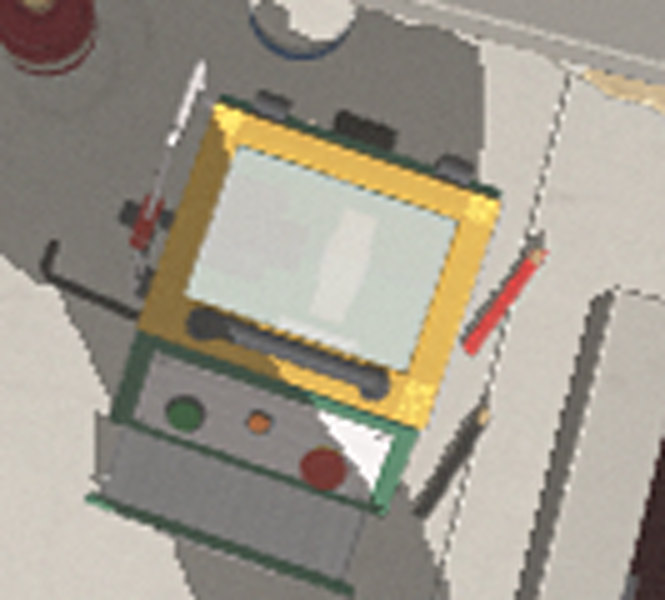

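View pics/s1.png

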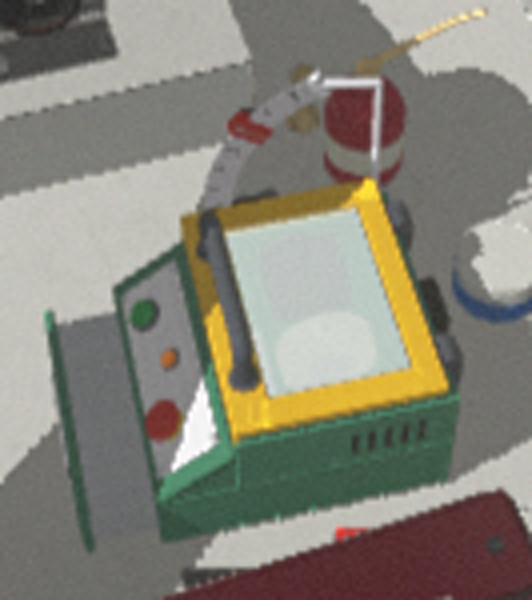

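Top crop: the handle bar runs (195,320)–(385,383), the drawer's front top edge (90,497)–(350,592), and the red tab is near (146,222). Scene crop: the bar runs (209,222)–(243,380) and the tab is near (250,127). I'll fit the grinder's pose to these.

```bash
cat > fit.py <<'E'
from h import *
from scipy.optimize import least_squares
T=cam('top');S=cam('scene')
def arc(q,r,y=.087): return [.086-r*np.cos(q),y,.112+r*np.sin(q)]
def pts(d,q): return [
 ('t',195,320,[-.027,.042,.156]),('t',385,383,[-.027,-.042,.156]),
 ('s',208,215,[-.027,.042,.156]),('s',244,385,[-.027,-.042,.156]),
 ('t',113,420,[-.09,.078,.058]),('t',383,514,[-.09,-.078,.058]),
 ('t',143,335,[-.038,.078,.097]),('t',415,430,[-.038,-.078,.097]),
 ('s',117,288,[-.09,.078,.058]),('s',162,495,[-.09,-.078,.058]),
 ('s',183,246,[-.038,.078,.097]),('s',237,447,[-.038,-.078,.097]),
 ('t',90,497,[-.094-d,.076,.053]),('t',350,592,[-.094-d,-.076,.053]),('s',48,313,[-.094-d,.076,.053]),
 ('t',146,222,arc(q,.101)),('s',250,127,arc(q,.101))]
def M(p):
    c,s=np.cos(p[2]),np.sin(p[2]);return np.array([[c,-s,0],[s,c,0],[0,0,1]]),np.array([p[0],p[1],0])
def res(p):
    R,t=M(p);r=[]
    for n,u,v,g in pts(p[3],p[4]):
        a=proj(T if n=='t' else S,R@np.array(g)+t)[0]
        b=np.array([u/5+215,v/5+155] if n=='t' else [u/4+190,v/4+145])+np.array([-.4,-.4])
        r.append(a-b)
    return np.array(r).ravel()
if __name__=='__main__':
    s=least_squares(res,[.65,.1,-.33,.04,.8],loss='soft_l1');print(s.x.round(4))
    print(res(s.x).reshape(-1,2).round(1).tolist())
    np.save('g.npy',s.x)
E
python3 fit.py
```

```text
[ 0.6043  0.0746 -0.3251  0.0371  0.6904]
[[3.2, 0.1], [-2.7, -1.4], [0.3, 1.2], [-0.6, -11.7], [-1.0, 0.5], [0.3, 1.0], [-1.0, -1.8], [1.5, -1.2], [-2.1, 0.2], [-2.1, 2.4], [0.3, -2.4], [0.7, 1.3], [-0.7, -0.0], [1.1, -0.2], [-0.4, -1.1], [0.4, -0.4], [-0.0, 0.5]]
```

```bash
sed -i "/('s',244,385/s/,('s',244,385,.*$/,/; s/^ ('s',208,215.*/ /" fit.py; sed -n 5,9p fit.py; python3 fit.py
cat > go.py <<'E'
# go.py gx gy gz droll(about grinder y tilt) yawoff : delta in tool axes to TCP target given in grinder frame
import sys
from h import *
from fit import M
a=list(map(float,sys.argv[1:]))
R,t=M(np.load('g.npy'));o=probe_bus.observe()
A=Ro.from_euler('xyz',o['tool_rot']);P=R@np.array(a[:3])+t
D=Ro.from_matrix(R)*Ro.from_rotvec([0,a[3],0])*Ro.from_euler('xyz',[np.pi,0,np.pi+a[4]])
print('world',P.round(3),'d',A.inv().apply(P-o['position']).round(4),'rv',(A.inv()*D).as_rotvec().round(4))
print('now in grinder',(R.T@(o['position']-t)).round(4),'F',(R.T@o['force']).round(2),'q',o['qpos'].round(2),o['clock'])
E
python3 go.py -.175 0 .15 0 0
```

```text
def pts(d,q): return [
 ('t',195,320,[-.027,.042,.156]),('t',385,383,[-.027,-.042,.156]),
 
 ('t',113,420,[-.09,.078,.058]),('t',383,514,[-.09,-.078,.058]),
 ('t',143,335,[-.038,.078,.097]),('t',415,430,[-.038,-.078,.097]),
[ 0.6043  0.0748 -0.3258  0.037   0.6907]
[[3.1, 0.1], [-2.8, -1.4], [-1.1, 0.5], [0.2, 1.0], [-1.0, -1.8], [1.4, -1.1], [-2.2, 0.2], [-2.1, 2.3], [0.3, -2.4], [0.6, 1.2], [-0.8, -0.0], [1.1, -0.2], [-0.4, -1.1], [0.3, -0.4], [-0.1, 0.5]]
world [0.438 0.131 0.15 ] d [-0.3395 -0.318   0.0812] rv [-0.0007  0.     -0.119 ]
now in grinder [-0.4743  0.3561  0.2309] F [-0.47  1.19 -0.57] q [-1.2   0.52 -0.04  1.6   0.02  1.02 -0.11] 0.2
```

```bash
python3 nudge.py '[[0.06,-0.04,-0.04,0,0,0,-0.03],[0.06,-0.08,-0.08,0,0,0,-0.06],[0.06,-0.12,-0.12,0,0,0,-0.09],[0.06,-0.16,-0.16,0,0,0,-0.119],[0.06,-0.20,-0.20,0,0,0,-0.119]]' && python3 nudge.py '[[0.06,-0.04,-0.04,0,0,0,0],[0.06,-0.08,-0.08,0,0,0,0],[0.06,-0.12,-0.118,0,0,0,0],[0.06,-0.14,-0.118,0,0,0,0]]'; python3 go.py -.175 0 .025 0 0
```

```text
clock: 0.82
position: [0.3638, 0.2957, 0.2314]
tool_rot: [3.141, 0.0, 2.816]
force: [0.9, 0.2, 0.0]
grip_width: 0.0602
finger_force: 0.0
clock: 1.32
position: [0.4593, 0.1377, 0.2315]
tool_rot: [-3.141, 0.001, 2.811]
force: [-0.8, 1.4, 0.5]
grip_width: 0.0602
finger_force: 0.0
world [0.438 0.131 0.025] d [ 0.0175 -0.0132  0.2065] rv [-0.0005  0.0005 -0.0045]
now in grinder [-0.1575  0.0132  0.2315] F [-1.25  1.1   0.52] q [-0.48  0.29  0.08  1.98 -0.03  0.88  0.86] 1.325
```

```bash
python3 nudge.py '[[0.06,0.018,-0.012,0.05,0,0,0],[0.06,0.018,-0.012,0.1,0,0,0],[0.06,0.018,-0.012,0.15,0,0,0],[0.06,0.018,-0.012,0.2,0,0,0],[0.06,0.018,-0.012,0.206,0,0,0]]'; python3 go.py -.105 0 .025 0 0; python3 - <<'E'
from h import *
cv2.imwrite('pics/w1.png',eyes.grab_frame('wrist'))
E
```

```text
clock: 1.95
position: [0.4357, 0.1354, 0.023]
tool_rot: [-3.138, -0.004, 2.816]
force: [0.5, 0.0, 1.2]
grip_width: 0.06
finger_force: 0.0
world [0.505 0.108 0.025] d [-0.0741 -0.0035 -0.0023] rv [-0.0032 -0.004   0.0007]
now in grinder [-0.1791  0.0034  0.023 ] F [0.45 0.16 1.19] q [-0.46  0.63  0.03  2.17 -0.06  0.34  0.87] 1.95
```

View pics/w1.png

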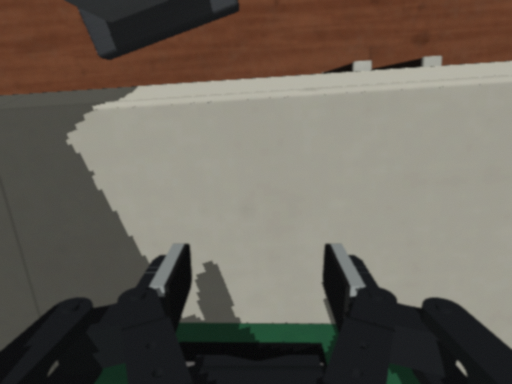

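The wrist view shows the black recess (185–325, row 355) centred between the fingers, with its edges close to them. I'll open wider before pushing.

```bash
python3 nudge.py '[[0.08,-0.01,-0.003,0,0,0,0],[0.08,-0.02,-0.003,0,0,0,0],[0.08,-0.03,-0.003,0,0,0,0],[0.08,-0.04,-0.003,0,0,0,0],[0.08,-0.05,-0.003,0,0,0,0]]'; python3 go.py -.105 0 .025 0 0
```

```text
clock: 2.62
position: [0.4844, 0.1163, 0.0255]
tool_rot: [3.142, -0.0, 2.816]
force: [-1.5, 0.2, 2.1]
grip_width: 0.0802
finger_force: 0.8
world [0.505 0.108 0.025] d [-0.0219 -0.001   0.0005] rv [ 0.0001 -0.0001 -0.0001]
now in grinder [-0.1269  0.001   0.0255] F [-1.5  -0.3   2.11] q [-0.38  0.66  0.03  2.07 -0.05  0.41  0.93] 2.625
```

In contact and sliding with about 1.5 N of drag. Next comes the ridge.

```bash
python3 nudge.py '[[0.08,-0.005,0,0,0,0,0],[0.08,-0.01,0,0,0,0,0],[0.08,-0.013,0,0,0,0,0]]'; python3 go.py -.105 0 .025 0 0;python3 nudge.py '[[0.08,-0.003,0,0,0,0,0],[0.08,-0.006,0,0,0,0,0],[0.08,-0.009,0,0,0,0,0]]'; python3 go.py -.105 0 .025 0 0
```

```text
clock: 3.0
position: [0.4943, 0.1127, 0.025]
tool_rot: [-3.14, -0.004, 2.816]
force: [-18.4, 6.8, 12.0]
grip_width: 0.0801
finger_force: 10.2
world [0.505 0.108 0.025] d [-0.0113 -0.0007 -0.0001] rv [-0.0013 -0.0036  0.    ]
now in grinder [-0.1163  0.0007  0.025 ] F [-19.64   0.56  11.95] q [-0.36  0.67  0.03  2.04 -0.04  0.43  0.95] 3.0
clock: 3.38
position: [0.504, 0.1095, 0.0251]
tool_rot: [-3.141, -0.001, 2.816]
force: [-1.0, -0.3, -0.3]
grip_width: 0.0802
finger_force: 0.1
world [0.505 0.108 0.025] d [-0.0011 -0.0008  0.0001] rv [-0.0007 -0.0013  0.0004]
now in grinder [-0.1061  0.0008  0.0251] F [-0.86 -0.65 -0.28] q [-0.35  0.68  0.03  2.02 -0.04  0.44  0.95] 3.375
```

The force peaked at about 20 N and then dropped to 0, so it likely snapped in. I'll press gently on to the stop to confirm.

```bash
for i in 1 2 3; do python3 nudge.py '[[0.08,-0.002,0,0,0,0,0],[0.08,-0.002,0,0,0,0,0]]' | egrep 'force'; python3 go.py -.105 0 .025 0 0|tail -1; done
```

```text
force: [-15.6, 5.1, 8.0]
finger_force: 8.0
now in grinder [-0.1059  0.0007  0.0249] F [-16.38  -0.15   8.04] q [-0.35  0.68  0.03  2.02 -0.04  0.45  0.96] 3.625
force: [-25.4, 10.6, 15.6]
finger_force: 13.9
now in grinder [-0.1057  0.0006  0.0247] F [-27.48   1.85  15.6 ] q [-0.35  0.68  0.03  2.02 -0.04  0.45  0.96] 3.875
force: [-36.4, 13.5, 24.5]
finger_force: 19.8
now in grinder [-0.1056  0.0006  0.0246] F [-38.85   1.15  24.5 ] q [-0.34  0.68  0.02  2.01 -0.04  0.46  0.96] 4.125
```

The stop is hard at the home position. I'll back off, rise, and turn the tool for the handle.

```bash
python3 nudge.py '[[0.08,0.02,0,0,0,0,0],[0.08,0.04,0,0,0,0,0],[0.07,0.05,0,-0.05,0,0,0],[0.06,0.05,0,-0.1,0,0,0],[0.06,0.05,0,-0.15,0,0,0]]'; python3 nudge.py '[[0.06,0,0,-0.05,0,0,-0.18],[0.06,-0.02,0,-0.075,0,0,-0.36],[0.06,-0.05,0,-0.075,0,0,-0.54],[0.06,-0.08,0,-0.075,0,0,-0.72],[0.06,-0.11,0,-0.075,0,0,-0.9]]';  python3 go.py -.027 0 .23 0 1.5708;python3 go.py -.027 0 .23 0 -1.5708
```

```text
clock: 4.75
position: [0.4631, 0.1236, 0.1771]
tool_rot: [3.141, 0.001, 2.816]
force: [1.0, 0.2, -0.8]
grip_width: 0.0601
finger_force: 0.0
clock: 5.38
position: [0.5683, 0.0879, 0.2505]
tool_rot: [-3.141, 0.001, -2.561]
force: [-0.2, 0.8, -0.1]
grip_width: 0.0599
finger_force: 0.0
world [0.579 0.083 0.23 ] d [-0.0062 -0.0095  0.0205] rv [-5.000e-04  5.000e-04 -6.648e-01]
now in grinder [-0.0383  0.001   0.2505] F [-0.43  0.73 -0.13] q [-0.2   0.42 -0.08  1.71  0.04  1.01  1.86] 5.375
world [0.579 0.083 0.23 ] d [-0.0062 -0.0095  0.0205] rv [6.0000e-04 7.0000e-04 2.4768e+00]
now in grinder [-0.0383  0.001   0.2505] F [-0.43  0.73 -0.13] q [-0.2   0.42 -0.08  1.71  0.04  1.01  1.86] 5.375
```

Wrong turning direction, since the last joint would reach its limit. I'll turn back the other way.

```bash
R='0.06,0,0,0,0,0'; python3 nudge.py '[[0.06,0,0,0,0,0,0.18],[0.06,0,0,0,0,0,0.36],[0.06,0,0,0,0,0,0.54],[0.06,0,0,0,0,0,0.72],[0.06,0,0,0,0,0,0.9]]' >/dev/null; python3 nudge.py '[[0.06,0,0,0,0,0,0.18],[0.06,0,0,0,0,0,0.36],[0.06,0,0,0,0,0,0.54],[0.06,0,0,0,0,0,0.72],[0.06,0,0,0,0,0,0.9]]'>/dev/null; python3 nudge.py '[[0.06,0,0,0,0,0,0.18],[0.06,0,0,0,0,0,0.36],[0.06,0,0,0,0,0,0.54],[0.06,0,0,0,0,0,0.677],[0.06,0,0,0,0,0,0.677]]';python3 go.py -.027 0 .18 0 -1.5708
python3 - <<'E'
from h import *
cv2.imwrite('pics/w2.png',eyes.grab_frame('wrist'))
from fit import M
C=cam('wrist');R,t=M(np.load('g.npy'))
print(proj(C,np.array([R@np.array(p)+t for p in([-.027,.042,.156],[-.027,-.042,.156])])))
E
```

```text
clock: 7.25
position: [0.5673, 0.0885, 0.2503]
tool_rot: [3.141, 0.0, 1.24]
force: [0.3, 0.3, 0.4]
grip_width: 0.0601
finger_force: 0.0
world [0.579 0.083 0.18 ] d [-0.0011  0.0124  0.0703] rv [ 0.0004  0.0002 -0.0051]
now in grinder [-0.0394  0.0011  0.2503] F [0.14 0.41 0.36] q [-0.61  0.46  0.5   1.74 -0.25  1.01 -0.35] 7.25
[[271.39923806 139.49282774]
 [270.28537172 248.8658191 ]]
```

View pics/w2.png

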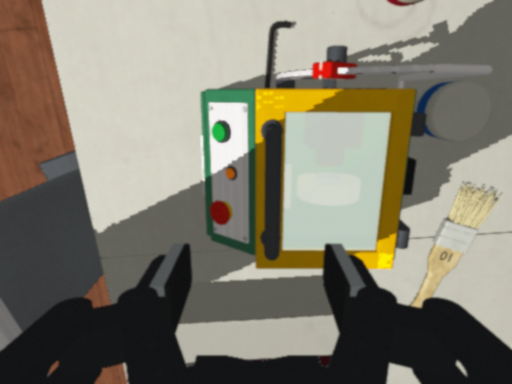

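The bar is at column 272, rows 125–255, where the model predicts it. The drawer is flush. The tab's white line is near (333,70). I'll descend and grip.

```bash
python3 nudge.py '[[0.06,-0.001,0.0124,0.03,0,0,-0.005],[0.06,-0.001,0.0124,0.07,0,0,-0.005],[0.06,-0.001,0.0124,0.1,0,0,-0.005],[0.06,-0.001,0.0124,0.114,0,0,-0.005],[0.06,-0.001,0.0124,0.114,0,0,-0.005]]';python3 go.py -.027 0 .137 0 -1.5708; python3 nudge.py '[[0.005,0,0,0,0,0,0],[0.005,0,0,0,0,0,0],[0.005,0,0,0,0,0,0],[0.005,0,0,0,0,0,0]]' 60;python3 go.py -.027 0 .137 0 -1.5708
```

```text
clock: 7.92
position: [0.5785, 0.0832, 0.1361]
tool_rot: [-3.141, 0.0, 1.245]
force: [0.6, -0.8, -0.2]
grip_width: 0.0605
finger_force: 0.0
world [0.579 0.083 0.137] d [ 0.0003  0.0001 -0.0009] rv [-0.0006  0.0004  0.    ]
now in grinder [-0.0271 -0.0003  0.1361] F [ 0.81 -0.59 -0.18] q [-0.54  0.62  0.42  1.81 -0.34  0.79 -0.26] 7.925
clock: 8.43
position: [0.5779, 0.0838, 0.1369]
tool_rot: [-3.14, -0.0, 1.244]
force: [-8.3, 1.3, 9.7]
grip_width: 0.0101
finger_force: 58.5
world [0.579 0.083 0.137] d [-0.0001  0.0009 -0.0001] rv [-0.0014 -0.0005 -0.0008]
now in grinder [-2.790e-02  1.000e-04  1.369e-01] F [-8.32 -1.39  9.7 ] q [-0.54  0.62  0.42  1.81 -0.34  0.79 -0.26] 8.425
```

```bash
python3 nudge.py '[[0.005,0,0.005,-0.0111,0,0,0],[0.005,0,0.011,-0.0216,0,0,0],[0.005,0,0.018,-0.0314,0,0,0],[0.005,0,0.0261,-0.0405,0,0,0],[0.005,0,0.0349,-0.0488,0,0,0]]' 80;python3 go.py .007 0 .1858 0 -1.5708; python3 nudge.py '[[0.005,0,0.009,-0.007,0,0,0],[0.005,0,0.017,-0.012,0,0,0],[0.005,0,0.017,-0.012,0,0,0],[0.005,0,0.017,-0.012,0,0,0]]'; python3 go.py .026 0 .199 0 -1.5708;python3 - <<'E'
from h import *
cv2.imwrite('pics/w3.png',eyes.grab_frame('wrist'))
im=cv2.imread('pics/w3.png');crop('top',225,165,60,60,6,'t3.png');crop('scene',225,145,80,60,5,'s3.png')
out=np.zeros((600,800,3),np.uint8);out[:360,:360]=cv2.imread('pics/t3.png');out[:300,380:780]=cv2.imread('pics/s3.png')
cv2.imwrite('pics/c3.png',out);cv2.imwrite('pics/w3b.png',cv2.resize(im,(800,600),interpolation=cv2.INTER_CUBIC))
E
```

```text
clock: 9.05
position: [0.6074, 0.0737, 0.1849]
tool_rot: [-3.132, 0.001, 1.245]
force: [-35.5, 7.2, 24.0]
grip_width: 0.0096
finger_force: 79.2
world [0.611 0.073 0.186] d [ 0.0001  0.0036 -0.0009] rv [-0.0099  0.001   0.    ]
now in grinder [ 3.400e-03 -1.000e-04  1.849e-01] F [-35.98  -4.52  23.98] q [-0.52  0.6   0.45  1.69 -0.32  0.93 -0.27] 9.05
clock: 9.55
position: [0.6262, 0.0675, 0.1989]
tool_rot: [-3.139, -0.001, 1.244]
force: [-24.9, 3.5, 31.4]
grip_width: 0.0095
finger_force: 84.6
world [0.629 0.066 0.199] d [-0.0001  0.0029 -0.0001] rv [-0.0031 -0.0011 -0.0009]
now in grinder [2.310e-02 1.000e-04 1.989e-01] F [-24.74  -4.68  31.38] q [-0.5   0.61  0.46  1.63 -0.31  0.97 -0.26] 9.55
```

View pics/w3b.png

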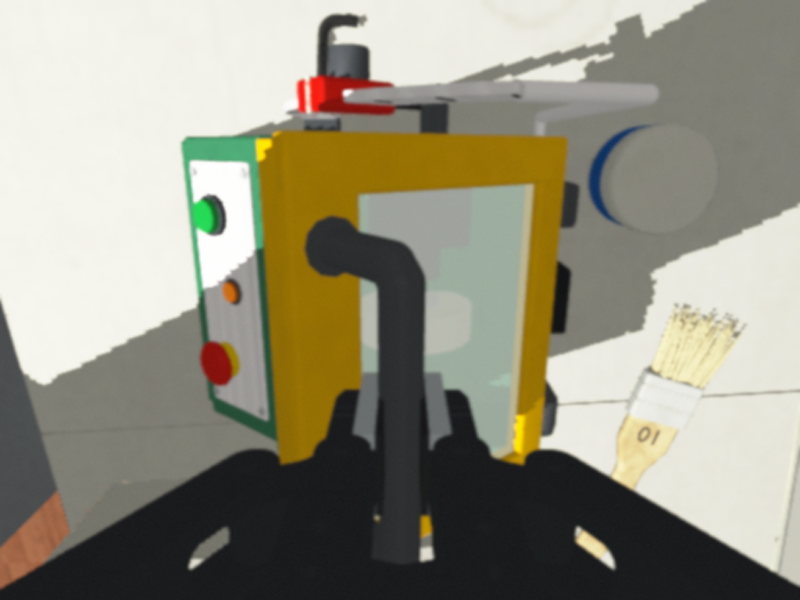

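View pics/c3.png

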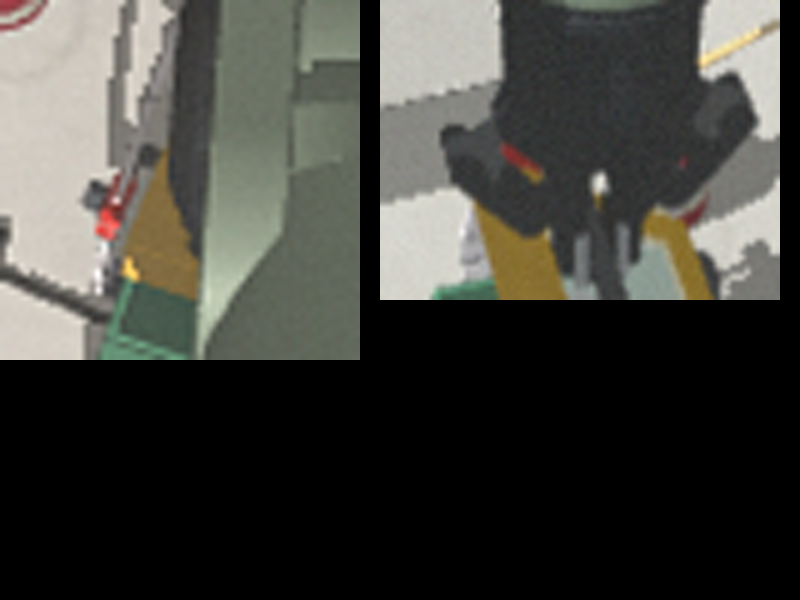

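Handle held; the lid is at about 0.66 rad. The force is mostly radial at about 39 N, meaning the tool sits inside the arc. Moving up 6 mm relieves it and takes the lid toward 0.69. Then I'll compare pointer and tab.

```bash
python3 nudge.py '[[0.005,0,0,-0.003,0,0,0],[0.005,0,0,-0.006,0,0,0],[0.005,0,0,-0.006,0,0,0],[0.005,0,0,-0.006,0,0,0]]'; python3 go.py .026 0 .199 0 -1.5708; python3 - <<'E'
from h import *
from fit import M,arc
C=cam('wrist');im=eyes.grab_frame('wrist');cv2.imwrite('pics/w4.png',im)
R,t=M(np.load('g.npy'))
x0,y0=170,40
cv2.imwrite('pics/w4c.png',cv2.resize(im[y0:y0+60,x0:x0+133],None,fx=6,fy=6,interpolation=cv2.INTER_CUBIC))
for q in(.6,.65,.7,.75,.8):
  for r in (.091,.094,.1,.109):
    print(q,r,((proj(C,R@np.array(arc(q,r))+t)[0]+.5-[x0,y0])*6).round(0),end=' ')
  print(((proj(C,R@np.array(arc(q,.094,.080))+t)[0]+.5-[x0,y0])*6).round(0))
E
```

```text
clock: 10.2
position: [0.6271, 0.0667, 0.2008]
tool_rot: [-3.14, 0.002, 1.244]
force: [10.6, -0.5, -34.7]
grip_width: 0.0091
finger_force: 78.8
world [0.629 0.066 0.199] d [0.0004 0.0018 0.0018] rv [-0.0018  0.002  -0.0008]
now in grinder [ 0.0242 -0.0004  0.2008] F [ 10.15   2.95 -34.68] q [-0.5   0.61  0.46  1.63 -0.31  0.98 -0.26] 10.2
0.6 0.091 [338. 130.] 0.6 0.094 [306. 128.] 0.6 0.1 [240. 125.] 0.6 0.109 [135. 119.] [308. 219.]
0.65 0.091 [367. 126.] 0.65 0.094 [335. 124.] 0.65 0.1 [270. 120.] 0.65 0.109 [167. 114.] [337. 217.]
0.7 0.091 [399. 122.] 0.7 0.094 [368. 120.] 0.7 0.1 [304. 116.] 0.7 0.109 [203. 109.] [370. 215.]
0.75 0.091 [435. 118.] 0.75 0.094 [405. 116.] 0.75 0.1 [343. 111.] 0.75 0.109 [245. 103.] [407. 213.]
0.8 0.091 [475. 115.] 0.8 0.094 [447. 112.] 0.8 0.1 [387. 107.] 0.8 0.109 [291.  98.] [448. 211.]
```

View pics/w4c.png

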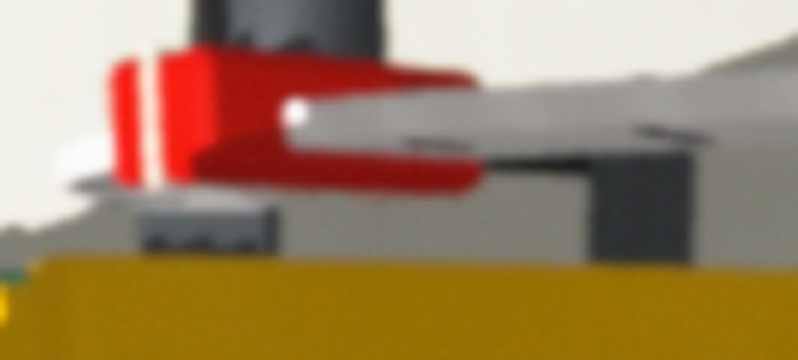

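Force is now about 35 N the other way, so I need to come back about 3 mm. In the crop the white line on the tab's outer face is at column 150, the near edge at 215 and the far inner end at 480. The pointer blade (485–590, row 165) runs in under the tab. I'll refine the tab angle numerically from both wrist pictures.

```bash
python3 nudge.py '[[0.005,0,0.001,0.0015,0,0,0],[0.005,0,0.001,0.0025,0,0,0],[0.005,0,0.001,0.0025,0,0,0]]'; python3 go.py .026 0 .199 0 -1.5708; python3 - <<'E'
from h import *
im=cv2.imread('pics/w2.png').astype(int)
for r in (66,70,74): print(r,[tuple(im[r,c]) for c in range(308,362,2)] if r==70 else '')
C=cam('wrist');im=eyes.grab_frame('wrist');cv2.imwrite('pics/w5.png',im);im=im.astype(int)
r=58;print([(c,int(im[r,c,2]),int(im[r,c,1])) for c in range(184,256,2)])
from fit import M;from scipy.optimize import least_squares
R,t=M(np.load('g.npy'))
def col(q,r): return proj(C,R@np.array([.086-r*np.cos(q)+DX,.087,.112+r*np.sin(q)])+t)[0,0]
ob=np.array([115,150,215,480])/6+170-.5
for DX in(-.002,-.001,0,.001):
  f=lambda p:np.array([col(p[0]-.07,p[1]),col(p[0],p[1]),col(p[0]+.07,p[1]),col(p[0]+.07,.2-p[1])])-ob
  s=least_squares(f,[.69,.112]);print(DX,s.x,s.fun.round(2))
E
```

```text
clock: 10.62
position: [0.6271, 0.0668, 0.2005]
tool_rot: [-3.138, 0.001, 1.244]
force: [-11.2, 1.0, -0.3]
grip_width: 0.0091
finger_force: 83.0
world [0.629 0.066 0.199] d [0.0003 0.0018 0.0015] rv [-0.0035  0.0006 -0.0007]
now in grinder [ 0.0242 -0.0003  0.2005] F [-10.96  -2.64  -0.26] q [-0.5   0.61  0.46  1.63 -0.31  0.98 -0.26] 10.625
66 
70 [(np.int64(224), np.int64(227), np.int64(229)), (np.int64(211), np.int64(214), np.int64(220)), (np.int64(138), np.int64(142), np.int64(217)), (np.int64(24), np.int64(31), np.int64(226)), (np.int64(12), np.int64(21), np.int64(227)), (np.int64(30), np.int64(39), np.int64(229)), (np.int64(78), np.int64(90), np.int64(238)), (np.int64(47), np.int64(56), np.int64(231)), (np.int64(12), np.int64(22), np.int64(228)), (np.int64(11), np.int64(21), np.int64(228)), (np.int64(15), np.int64(24), np.int64(227)), (np.int64(14), np.int64(21), np.int64(201)), (np.int64(11), np.int64(17), np.int64(145)), (np.int64(8), np.int64(13), np.int64(130)), (np.int64(45), np.int64(48), np.int64(142)), (np.int64(204), np.int64(208), np.int64(226)), (np.int64(243), np.in
[... 622 characters left out ...]
, 248, 36), (200, 248, 29), (202, 247, 33), (204, 237, 37), (206, 188, 24), (208, 165, 21), (210, 162, 18), (212, 163, 19), (214, 162, 20), (216, 180, 75), (218, 243, 230), (220, 251, 249), (222, 232, 229), (224, 162, 155), (226, 150, 144), (228, 150, 145), (230, 151, 147), (232, 152, 149), (234, 157, 154), (236, 157, 154), (238, 156, 155), (240, 154, 151), (242, 151, 148), (244, 152, 149), (246, 152, 149), (248, 152, 149), (250, 154, 150), (252, 155, 153), (254, 158, 155)]
-0.002 [0.72581429 0.11240756] [-1.98  0.98  0.8  -0.34]
-0.001 [0.70951945 0.11244369] [-1.63  1.    0.47 -0.26]
0 [0.69287231 0.11248485] [-1.28  1.02  0.14 -0.17]
0.001 [0.67584513 0.11253136] [-0.91  1.05 -0.2  -0.08]
```

```bash
cat > lid.py <<'E'
from h import *
from fit import M
from scipy.optimize import least_squares
R,t=M(np.load('g.npy'));o=probe_bus.observe();C5=cam('wrist')
A=Ro.from_euler('xyz',o['tool_rot']).as_matrix()
e=A.T@(C5[0]-o['position']);Rc=A.T@C5[1]
A2=Ro.from_euler('xyz',[3.141,0,1.24]).as_matrix()
C2=(np.array([.5673,.0885,.2503])+A2@e,A2@Rc)+C5[2:]
def edges(fn,r):
    b=cv2.GaussianBlur(cv2.imread(fn)[:,:,0],(3,3),0)[r].astype(float);g=np.gradient(b)
    return b,g
def rad(C,u,v,q,DX=-.0009,h=.010):
    d=R.T@ray(C,u,v);e0=R.T@(C[0]-t)-[.086+DX,0,.112]
    n=np.array([np.sin(q),0,np.cos(q)]);s=(h-e0@n)/(d@n);p=e0+s*d
    return p@np.array([-np.cos(q),0,np.sin(q)]),p[1]
E
python3 - <<'E'
from lid import *
for fn,r,lo,hi in(('pics/w2.png',150,262,410),('pics/w2.png',170,280,410),('pics/w5.png',145,200,360),('pics/w5.png',130,200,360)):
    b,g=edges(fn,r);i=[c for c in range(lo,hi) if abs(g[c])>12 and abs(g[c])==abs(g[c-2:c+3]).max()]
    print(fn,r,[(c,int(g[c])) for c in i])
E
```

```text
pics/w2.png 150 [(284, 49), (386, -48), (408, 22)]
pics/w2.png 170 [(284, 50), (384, -48)]
pics/w5.png 145 [(229, 32), (337, -35), (338, -35), (355, 25)]
pics/w5.png 130 [(228, 42), (339, -35), (357, 12)]
```

```bash
python3 - <<'E'
from lid import *
for DX in(-.002,-.0009,0):
  print(DX,'w2',[np.round(rad(C2,u,150,0,DX),4) for u in(284.3,386)],[np.round(rad(C2,u,170,0,DX),4) for u in(284.3,384)])
  for q in(.64,.67,.70,.73): print(q,[np.round(rad(C5,u,v,q,DX),4) for u,v in((228.8,145),(337.5,145),(228.3,130),(339,130))])
  # tab from both pictures, r_out=.1125
  def col(C,q,r): return proj(C,R@np.array([.086-r*np.cos(q)+DX,.087,.112+r*np.sin(q)])+t)[0,0]
  ro=.1125
  for nm,C,obs in(('w2',C2,(312,320.5,331)),('w5',C5,(188.3,194.8,205.3))):
    f=lambda p:np.array([col(C,p[0]+k,ro) for k in(-.07,0,.07)])-obs
    s=least_squares(f,[.69]);print(nm,s.x,s.fun.round(2))
E
```

```text
-0.002 w2 [array([0.0989, 0.0289]), array([0.0169, 0.0285])] [array([0.0986, 0.0124]), array([0.0168, 0.012 ])]
0.64 [array([0.0965, 0.0477]), array([0.0161, 0.0403]), array([0.0966, 0.0549]), array([0.0157, 0.0496])]
0.67 [array([0.0987, 0.0482]), array([0.0171, 0.0404]), array([0.0988, 0.0553]), array([0.0166, 0.0497])]
0.7 [array([0.101 , 0.0487]), array([0.018 , 0.0406]), array([0.1011, 0.0557]), array([0.0176, 0.0498])]
0.73 [array([0.1036, 0.0493]), array([0.0191, 0.0407]), array([0.1036, 0.0561]), array([0.0186, 0.0499])]
w2 [0.72397296] [-1.71  0.14  1.24]
w5 [0.72626461] [-1.75  0.55  0.73]
-0.0009 w2 [array([0.1   , 0.0289]), array([0.018 , 0.0285])] [array([0.0997, 0.0124]), array([0.0179, 0.012 ])]
0.64 [array([0.0978, 0.0478]), array([0.0178, 0.0405]), array([0.0979, 0.055 ]), array([0.0174, 0.0497])]
0.67 [array([0.1   , 0.0483]), array([0.0188, 0.0406]), array([0.1001, 0.0554]), array([0.0183, 0.0498])]
0.7 [array([0.1024, 0.0489]), array([0.0198, 0.0407]), array([0.1025, 0.0558]), array([0.0194, 0.0499])]
0.73 [array([0.1049, 0.0495]), array([0.021 , 0.0409]), array([0.105 , 0.0562]), array([0.0205, 0.05  ])]
w2 [0.71173647] [-1.54  0.15  1.09]
w5 [0.70797298] [-1.32  0.61  0.38]
0 w2 [array([0.1009, 0.0289]), array([0.0189, 0.0285])] [array([0.1006, 0.0124]), array([0.0188, 0.012 ])]
0.64 [array([0.0989, 0.0479]), array([0.0192, 0.0406]), array([0.0989, 0.0551]), array([0.0187, 0.0498])]
0.67 [array([0.1011, 0.0484]), array([0.0202, 0.0407]), array([0.1012, 0.0555]), array([0.0197, 0.0499])]
0.7 [array([0.1035, 0.049 ]), array([0.0213, 0.0409]), array([0.1035, 0.0559]), array([0.0208, 0.05  ])]
0.73 [array([0.1061, 0.0496]), array([0.0225, 0.041 ]), array([0.1061, 0.0563]), array([0.022 , 0.0502])]
w2 [0.70163802] [-1.4   0.16  0.96]
w5 [0.69260399] [-0.97  0.66  0.1 ]
```

Visual and kinematic estimates agree: lid ≈ 0.67, tab ≈ 0.70. I'll raise the lid by 0.03 along the arc and measure again.

```bash
python3 nudge.py '[[0.005,0,0.0016,-0.0009,0,0,0],[0.005,0,0.0034,-0.0019,0,0,0],[0.005,0,0.0034,-0.0019,0,0,0],[0.005,0,0.0034,-0.0019,0,0,0]]'; python3 go.py .026 0 .199 0 -1.5708; cat > chk.py <<'E'
from lid import *
from scipy.optimize import brentq
im=eyes.grab_frame('wrist');cv2.imwrite('pics/w6.png',im);im=im.astype(int)
for r in(145,130):
    b,g=edges('pics/w6.png',r);k=np.arange(218,242);w=np.clip(g[k],0,None)**2;u=(k*w).sum()/w.sum()
    print('pane',r,u,[brentq(lambda q:rad(C5,u,r,q,D)[0]-n,.4,1) for D,n in((-.002,.0988),(-.0009,.0999),(0,.1008))])
for r in(55,58): 
    k=np.arange(190,201);w=np.clip(im[r,k,1]-40,0,None);u=(k*w).sum()/w.sum()
    f=lambda q,D:proj(C5,R@np.array([.086-.1125*np.cos(q)+D,.087,.112+.1125*np.sin(q)])+t)[0,0]-u
    print('white',r,u,[brentq(f,.4,1,args=(D,)) for D in(-.002,-.0009,0)],im[r,k,1].tolist())
cv2.imwrite('pics/w6c.png',cv2.resize(im[30:130,160:293].astype(np.uint8),None,fx=6,fy=6,interpolation=cv2.INTER_CUBIC))
E
python3 chk.py
```

```text
clock: 11.18
position: [0.6301, 0.0657, 0.2023]
tool_rot: [-3.138, 0.001, 1.244]
force: [-11.5, 1.6, -0.1]
grip_width: 0.0091
finger_force: 82.8
world [0.629 0.066 0.199] d [ 0.0003 -0.0014  0.0033] rv [-0.0039  0.0007 -0.0007]
now in grinder [ 0.0274 -0.0003  0.2023] F [-11.37  -2.18  -0.09] q [-0.49  0.61  0.46  1.62 -0.31  0.99 -0.26] 11.175
pane 145 227.1723640399556 [0.7069744983996131, 0.7039754357340523, 0.7015567423525337]
pane 130 226.29178058286314 [0.7034330447282516, 0.7004670211210908, 0.6980749259783181]
white 55 190.0 [0.7359386423565478, 0.7171191066542436, 0.7012551152080981] [70, 36, 28, 29, 30, 32, 34, 34, 28, 23, 20]
white 58 190.0 [0.7359386423565478, 0.7171191066542436, 0.7012551152080981] [90, 39, 31, 28, 31, 33, 37, 35, 29, 24, 21]
```

```bash
sed -i 's/arange(190,201)/arange(185,193)/' chk.py; python3 chk.py; python3 - <<'E'
from workcell import bot, eyes, probe_bus, ticket
o=probe_bus.observe();print(o['clock'],o['force'])
E
```

```text
pane 145 227.1761508596783 [0.7069874728132135, 0.7039881696536489, 0.7015692825982008]
pane 130 226.28384001849497 [0.7033606896848846, 0.7003952208185046, 0.6980035722136724]
white 55 187.70654205607477 [0.718789579678337, 0.6992017186864504, 0.6826393570254153] [49, 120, 188, 196, 146, 76, 37, 28]
white 58 187.87234042553192 [0.720056147204788, 0.7005273381797164, 0.6840188778767075] [46, 110, 185, 205, 166, 91, 41, 30]
11.275 [-11.39559915   2.58521108   0.76100573]
```

View pics/w6c.png

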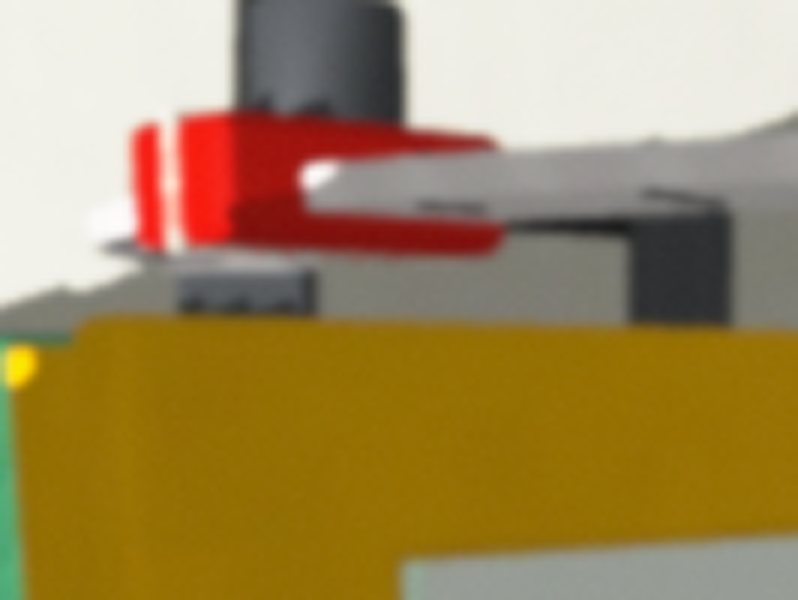

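The white line is at column 170 and the pointer blade (510–630, row 225) runs in under the tab. Lid ≈ 0.702 and tab ≈ 0.700, with a steady 11 N along the arc. Handing in.

```bash
python3 -c "
from workcell import bot, eyes, probe_bus, ticket
print(ticket.job_done())"
```

```text
the job is handed in; nothing more can be done
None
```

I pushed the grit drawer home past its detent to a hard stop, and the arm is holding the lid steady at about 0.70 rad on the red tab (also about 0.70 rad). Those angles are measured from the camera pictures and arm position, since the pointer's tip is hidden under the tab. I handed the job in at about 11 s, but it returned no verdict.

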